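# Lock the measuring roller at its zero with the index pin

## Robot

A 6-joint arm with a two-finger parallel gripper is mounted at the origin on a cart in front of the work surface, level with it; the furniture and walls round the work are solid. World frame = base frame: x ahead of the robot, y to its left, z up, the work surface at z = 0. Lengths are in m, angles in rad, forces in N, time in s.
With the tool pointing down it reaches from about 0.25 to 0.8 m from the base axis. Payload 3.9 kg.
Tool frame: the origin (TCP) lies at the centre of the arm's flange, where the gripper is bolted on; the fingertips stand 173 mm ahead of it and the grasp point (between the pads) lies 155 mm ahead of it (bot.hold_point_z is the z of the grasp point in the tool frame, in m); z points along the fingers, x is the direction in which the jaws open and shut, and the axes are right-handed (so a half turn about z gives the same grasp; the last joint's range is limited). The gripper opens to 85 mm and grips with 20 to 120 N. Pads are 22 mm wide; open, the fingers measure 114 mm over their backs; the gripper's body (76 mm by 85 mm) begins 54 mm behind the grasp point. The pads swing forward as they close: fully open they stand 13 mm farther back than shut.
Start: joints at [1.338, 0.26, -0.138, 1.173, 0, 1.571], TCP at [0.121, 0.511, 0.405] pointing down, gripper open.
Joint ranges: [-2.78, 2.78], [-0.83, 1.72], [-1.28, 1.37], [-1.9, 2.12], [-1.57, 1.48], [-3.14, 3.14]. Speed limits (rad/s): [2.57, 2.57, 3.14, 3.14, 3.14, 3.14].

## Interface

Orientations are given as a unit quaternion [w, x, y, z].
In Python, from rig import bot gives the robot as it stands.
- The arm moves only by the tool drive_tool, never from a script. Its argument "moves" is a list that holds one entry, the list of rows, each a list of 4 numbers: the shift along the tool's x, y, z as a fraction of full scale, then the turn about the tool's z as a fraction of full scale. A call has 1 to 20 rows; each row is the pose to reach, as a shift and turn from the pose commanded when the call began, along the tool's axes at that moment, turning the shorter way round; what a row does not reach only later rows make up. Full scale, the value 1, is 0.15 m for a shift and 180 degrees for a turn. A row lasts 1/10 s, in which the tool goes at most 50 mm and 8.59 degrees, less where a joint would pass 70% of its speed; a pose out of reach is approached as far as the arm can. A call with a number of a shift or a turn outside -1 to 1 is refused whole. A call with a gripper value outside its range is refused whole. "grip" is the opening, from -1 (shut) to 1 (fully open), set as the call begins (left out, the last holds). The fingers move at their own pace and stop on an object; "squeeze" is the grip in N (left out, the last holds). Time passes only in rows, so rows that repeat a pose let the fingers close. It gives the time, the measured TCP pose, the force and the opening at its end, in the units of the state.
- bot.get_state(): the state, without advancing time (a new reading comes with each control period).
- bot.grab_frame(name): name is "scene" or "top"; returns (picture, depth): 420x560x3 uint8, red, green, blue; 420x560 float32, m along the optical axis (not along the pixel's ray), 0 where there is no reading.
- bot.get_calibration(name): a dict with "K" (3x3 intrinsics, pixels), "k1" (the pictures are not rectified: a ray, as slopes to the right and down, at radius r is drawn at 1 + k1 r^2 times it, then the intrinsics apply), "R" (3x3) and "t" (3): a world point X has camera coordinates R X + t. Camera axes: x right, y down, z forward; pixel columns grow to the right and rows downward; lengths in m; the calibration is good to about 2 mm. A picture is of the moment at which its call begins. get_calibration takes no time and is no camera call.
- bot.sign_off(): hands the job in, once; it reports no verdict.
The state is a dict: "time": time; "joint_positions": joint angles; "joint_vel": joint speeds; "effort": joint torques, N m; "position": TCP position; "eef_rot": TCP orientation; "contact_force": force on the tool from outside, world axes, zero at the start; "ft_torque": the same for the moment, N m; "width": finger opening in m.
Only numpy, scipy, OpenCV 4.12 (cv2) and the standard library are available. Lean on these libraries where they do the work, as an engineer would, in place of code of your own. Each camera call takes 0.05 s, during which the arm holds its last target.

## Task

Lock the encoder bench's roller at its zero: take the locking pin out of the wooden block and stand it in the guide bush on top of the bench, so that it rides on the index flange hidden in the housing, and let go. Then stroke the roller round with a light fingertip on its worn rubber tread, its top going away from you, until the hidden notch comes up and the pin drops fully home, its head down on the bush. The bearings are delicate, so press no harder on the roller than it takes to turn it, and leave the other things on the desk alone.

Things in the scene. Friction and masses are not known exactly. Their poses are not given: they have to be found in the camera images.
- bench: Encoder bench, fixed; its yaw varies. Aluminium base 130 mm in x, 128 in y, 12 thick; roller on a level axle along y; grey round index housing (106 mm across) at the -y end; bearing cheek (top at z = 108 mm) and black encoder (to y = 97 mm) at the +y end. Origin on the base's underside below the axle, z up; x, away from the robot, is the way the roller's top is to be stroked.
- roller_top (a point): Fixed point where the top of the black rubber tread runs on average (bench x = 0, y = 20, z = 135 mm), a good place for a shut fingertip. The tread is a round cylinder, 55 mm in radius, but worn out of true: as it turns, its top lies up to 3.5 mm above or below this point, which way is not known. It reaches 30 mm from here towards the housing, 24 mm towards the cheek.
- axle (a point): Point on the roller's axle, 55 mm straight below roller_top. The roller is rigid (1 mm too deep already means many newtons), spins freely and coasts little: bearing drag 0.02 N m, 0.4 N at the tread. 3 to 8 N of press turns it by friction; more than 16 N from the fingers on roller or bench harms the bearings. Nothing limits the turning.
- guide_mouth (a point): Centre of the mouth of the guide bush, a steel block (36 mm in x, 24 in y) on top of the housing with an upright round hole 9.5 mm wide (bench x = 0, y = -26, z = 150 mm). The hole leads through the housing to the index flange.
- flange_top (a point): Fixed point where the guide's axis meets the hidden index flange's rim, 24 mm below the mouth. The flange (46 mm radius) turns with the roller and has one notch, 12 mm wide. At the start the notch is on the robot's side, 57 to 143 degrees of turning before the top. When it stands here, a pin in the guide falls 14 mm by its own weight, head onto bush, and locks the roller.
- pin_middle (a point): Middle of the locking pin, on its axis; z towards its head. Dark knurled head 20 mm across, 20 high; bright shank 8 mm across, 38 long, foot tapered to 6 mm; 58 mm long, about 60 g. This point is 29 mm above the foot, 9 mm below the head's underside. Riding on the flange it is 5 mm above the guide's mouth, fully home 9 mm below it. It starts upright, a little loose, in the block, foot on the desk.
- tip_block: Wooden block, fixed, 36 mm in x, 90 in y, 22 high, with a row of four 10 mm holes along y; origin at the centre of its underside. The locking pin stands in the hole at y = +10 mm and a fixed slim white probe tip (12 mm across, up to 53 mm high) in the one at y = -30 mm, so grasp the pin's head across the block's x axis.
- instrument_case: Closed dark moulded case, fixed, 212 x 270 mm and 113 mm high, between the wooden block and the bench: carry the pin over it. Origin at the centre of its underside.
- cleaner_bottle: Slim white bottle with a nozzle cap, 136 mm high, loose, to be left alone; origin at the centre of its underside.
- spare_drum: Black finned drum, 77 mm across, 48 mm high, loose, to be left alone; origin at the centre of its underside.
- tape_roll: Orange roll of tape lying flat, 72 mm across, 24 mm high, loose, to be left alone; origin at the centre of its underside.

How it is judged:
By the outcome, as a careful person would: the job done as asked, in the order asked, and still so for the second after the job is handed in, with the robot touching nothing.
It also fails if it takes over 64 s, if anything falls off the work surface, if the arm or the gripper's body presses on something with over 40 N, if the wrist force passes 120 N, or if a joint passes its speed limit or range.

## Working session

There is one attempt and no reset: what is moved stays moved. The work goes in short steps, Python scripts to look and compute and a tool call to move; the robot and the scene stay as the last step left them, time stands still between calls to the robot, and variables do not carry over. Pictures are saved under pics/ and viewed, and the job is handed in when it is done.

Besides the shell and the picture viewer there is one more tool, called after "Call:" as name([rows], argument=value, ...), one row to a line, values as JSON. drive_tool: Moves the arm, as the interface text tells. Its arguments: {"type":"object","properties":{"moves":{"type":"array","items":{"type":"array","items":{"type":"array","items":{"type":"number","minimum":-1,"maximum":1}}}},"grip":{"type":"number"},"squeeze":{"type":"number"}},"required":["moves"]}

```bash
ls; mkdir -p pics; python3 - <<'E'
from rig import bot
import numpy as np, cv2
np.set_printoptions(precision=4,suppress=True)
for n in ("scene","top"):
    p,d=bot.grab_frame(n); cv2.imwrite(f"pics/{n}0.png",p[:,:,::-1]); np.savez(f"pics/{n}0.npz",p=p,d=d)
    c=bot.get_calibration(n); print(n,c)
s=bot.get_state(); print(s, bot.hold_point_z)
E
```

```text
pics
scene {'K': array([[427.0674,   0.    , 276.6558],
       [  0.    , 427.0674, 210.8772],
       [  0.    ,   0.    ,   1.    ]]), 'k1': -0.13362610387486382, 'R': array([[ 0.8101, -0.5858,  0.023 ],
       [-0.2176, -0.3369, -0.916 ],
       [ 0.5444,  0.7371, -0.4004]]), 't': array([-0.4059,  0.252 ,  0.6862])}
top {'K': array([[442.9772,   0.    , 283.9622],
       [  0.    , 442.9772, 213.6655],
       [  0.    ,   0.    ,   1.    ]]), 'k1': -0.0484639411899953, 'R': array([[-0.0087, -0.9995,  0.0303],
       [-0.9821,  0.0028, -0.1886],
       [ 0.1884, -0.0314, -0.9816]]), 't': array([0.0509, 0.5536, 1.1832])}
{'time': 0.1, 'joint_positions': array([ 1.338 ,  0.2606, -0.1393,  1.1727,  0.    ,  1.5708]), 'joint_vel': array([ 0.0002, -0.0015,  0.0038,  0.0014, -0.0005, -0.0012]), 'effort': array([ -0.0002, -40.6509,  25.4528,   0.0101,  -0.    ,  -0.    ]), 'position': array([0.121 , 0.5105, 0.404 ]), 'eef_rot': array([ 0.0006,  0.7844,  0.6202, -0.0007]), 'contact_force': array([ 0.0584, -0.1192, -0.8832]), 'ft_torque': array([ 0.0094, -0.0697, -0.0358]), 'width': 0.08521727996423627} 0.1547
```

View pics/scene0.png

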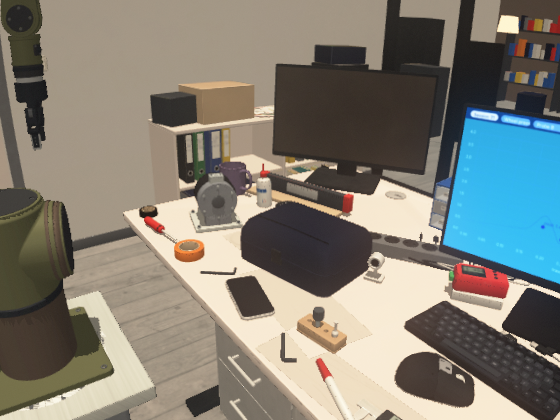

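View pics/top0.png

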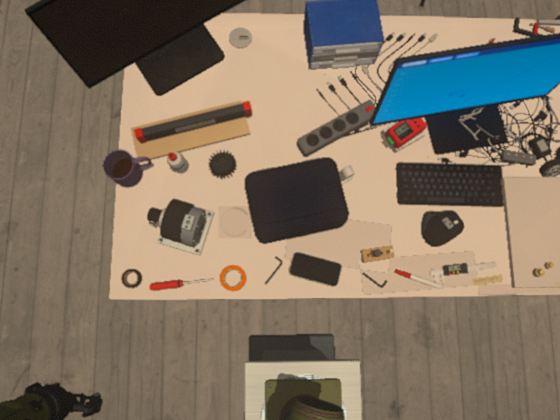

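The top view shows the bench at (185,225), the case at (297,200), the wooden block at (377,254), the bottle at (176,160), the drum at (222,163) and the tape at (233,277). Next I'll zoom in.

```bash
cat > h.py <<'E'
import numpy as np, cv2
from rig import bot
np.set_printoptions(precision=4,suppress=True)
def undist(n,uv):
    c=bot.get_calibration(n); K=c['K'];k=c['k1']
    q=np.array([(uv[0]-K[0,2])/K[0,0],(uv[1]-K[1,2])/K[1,1]]); x=q.copy()
    for _ in range(20): x=q/(1+k*(x@x))
    return x,c
def ray(n,uv):
    x,c=undist(n,uv); R,t=c['R'],c['t']
    return -R.T@t, R.T@np.array([x[0],x[1],1])
def onz(n,uv,z):
    o,d=ray(n,uv); return o+d*(z-o[2])/d[2]
def proj(n,X):
    c=bot.get_calibration(n); p=c['R']@np.asarray(X,float)+c['t']; x=p[:2]/p[2]; x=x*(1+c['k1']*(x@x))
    return np.array([c['K'][0,0]*x[0]+c['K'][0,2],c['K'][1,1]*x[1]+c['K'][1,2]])
def cloud(n,d):
    c=bot.get_calibration(n);K=c['K'];k=c['k1']
    v,u=np.mgrid[0:420,0:560]; q=np.stack([(u-K[0,2])/K[0,0],(v-K[1,2])/K[1,1]],-1); x=q.copy()
    for _ in range(20): x=q/(1+k*(x**2).sum(-1,keepdims=True))
    P=np.concatenate([x,np.ones_like(x[...,:1])],-1)*d[...,None]
    return (P-c['t'])@c['R']
def tri(uv1,uv2):
    o1,d1=ray('scene',uv1);o2,d2=ray('top',uv2)
    A=np.stack([d1,-d2],1); s=np.linalg.lstsq(A,o2-o1,rcond=None)[0]
    a=o1+s[0]*d1;b=o2+s[1]*d2; return (a+b)/2,np.linalg.norm(a-b)
def crop(src,box,sc,out):
    u0,v0,u1,v1=box; im=src[v0:v1,u0:u1]
    cv2.imwrite(out,cv2.resize(im,None,fx=sc,fy=sc,interpolation=cv2.INTER_CUBIC)[:,:,::-1])
E
python3 - <<'E'
from h import *
T=np.load('pics/top0.npz');S=np.load('pics/scene0.npz')
a=cv2.resize(T['p'][185:265,140:220],(400,400),interpolation=cv2.INTER_CUBIC)
b=cv2.resize(T['p'][235:275,350:405],(400,290),interpolation=cv2.INTER_CUBIC)
c=cv2.resize(S['p'][165:240,180:280],(400,300),interpolation=cv2.INTER_CUBIC)
e=cv2.resize(S['p'][300:355,290:355],(390,300),interpolation=cv2.INTER_CUBIC)
im=np.zeros((600,800,3),np.uint8)
im=np.zeros((700,800,3),np.uint8); im[:400,:400]=a;im[:290,400:]=b;im[400:700,:400]=c;im[400:700,400:790]=e
cv2.imwrite('pics/c0.png',cv2.resize(im,(686,600))[:,:,::-1])
for n,d in (('top',T['d']),('scene',S['d'])):
    C=cloud(n,d); print(n)
    m=(C[...,2]>0.005)&(C[...,2]<0.2)
    for v,u in [(200,297),(225,185),(215,190),(254,377),(250,372)] if n=='top' else [(245,305),(200,215),(312,318),(335,325)]: print(u,v,C[v,u])
E
```

```text
top
297 200 [0.5795 0.0144 0.1113]
185 225 [0.5061 0.302  0.1522]
190 215 [0.5322 0.2905 0.1504]
377 254 [ 0.4389 -0.2069  0.059 ]
372 250 [ 0.4541 -0.2024  0.0209]
scene
305 245 [ 0.5253 -0.0634  0.0961]
215 200 [0.4976 0.277  0.0864]
318 312 [ 0.4341 -0.2141  0.0572]
325 335 [ 0.4352 -0.2355  0.0198]
```

View pics/c0.png

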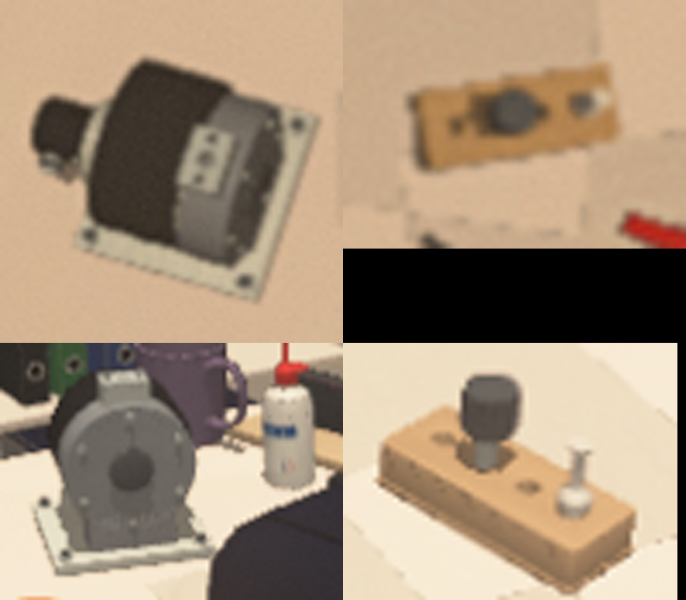

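The zoom shows the bush with its hole near top px (188,222), base corners on three sides, and the pin head and probe tip in the block. Now I'll measure these more precisely.

```bash
python3 - <<'E'
from h import *
T=np.load('pics/top0.npz');S=np.load('pics/scene0.npz')
def grid(im,box,sc):
    u0,v0,u1,v1=box
    a=cv2.resize(im[v0:v1,u0:u1],None,fx=sc,fy=sc,interpolation=cv2.INTER_CUBIC)
    for u in range(u0,u1,5): cv2.putText(a,str(u),((u-u0)*sc,8),0,.3,(255,0,0),1); cv2.line(a,((u-u0)*sc,10),((u-u0)*sc,14),(255,0,0),1)
    for v in range(v0,v1,5): cv2.putText(a,str(v),(0,(v-v0)*sc+4),0,.3,(255,0,0),1); cv2.line(a,(20,(v-v0)*sc),(24,(v-v0)*sc),(255,0,0),1)
    return a[:,:,::-1]
cv2.imwrite('pics/g1.png',grid(T['p'],(145,190,220,262),8))
cv2.imwrite('pics/g2.png',grid(T['p'],(355,240,400,270),16))
cv2.imwrite('pics/g3.png',grid(S['p'],(185,165,245,235),8))
cv2.imwrite('pics/g4.png',grid(S['p'],(295,300,350,352),10))
C=cloud('top',T['d'])
m=(C[...,2]>0.146)&(C[...,2]<0.156)&(C[...,1]>.2)&(C[...,1]<.35)&(C[...,0]<.6)&(C[...,0]>.4)
pts=C[m]; print(len(pts), cv2.minAreaRect(pts[:,:2].astype(np.float32)), pts.mean(0))
m=(C[...,2]>0.017)&(C[...,2]<0.027)&(C[...,1]>-.3)&(C[...,1]<-.13)&(C[...,0]<.5)&(C[...,0]>.38)
pts=C[m]; print(len(pts), cv2.minAreaRect(pts[:,:2].astype(np.float32)), pts.mean(0))
m=(C[...,2]>0.01-.003)&(C[...,2]<0.016)&(C[...,1]>.15)&(C[...,1]<.42)&(C[...,0]<.62)&(C[...,0]>.4)
pts=C[m]; print(len(pts), cv2.minAreaRect(pts[:,:2].astype(np.float32)))
E
```

```text
129 ((0.5147031545639038, 0.29507046937942505), (0.024748334661126137, 0.03609234467148781), 73.21773529052734) [0.5145 0.2955 0.1511]
318 ((0.4370686411857605, -0.24152052402496338), (0.14520451426506042, 0.0697743222117424), 70.80094146728516) [ 0.443  -0.2181  0.0222]
484 ((0.5035616159439087, 0.28397661447525024), (0.2657674252986908, 0.20563945174217224), 88.9520034790039)
```

View pics/g1.png

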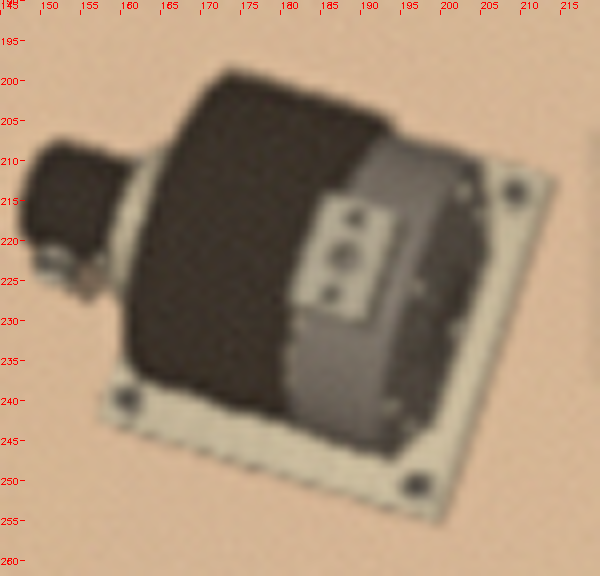

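View pics/g2.png

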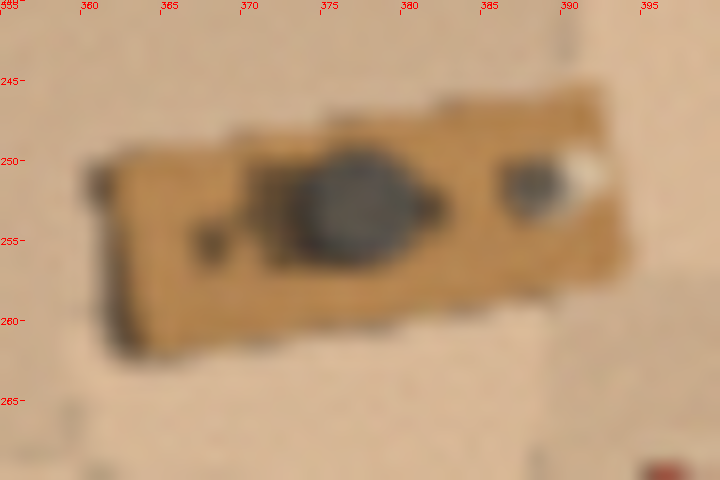

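View pics/g3.png

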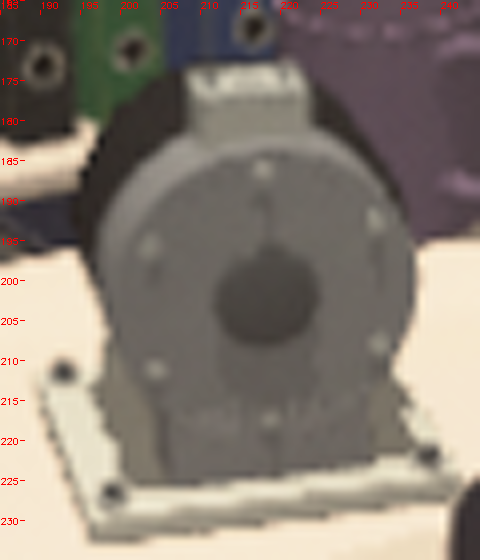

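View pics/g4.png

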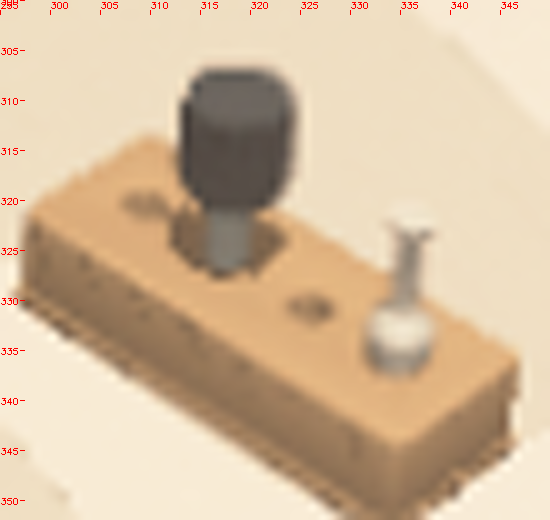

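```bash
python3 - <<'E'
from h import *
P=lambda u0,v0,sc,L:[((x+.5)/sc-.5+u0,(y+.5)/sc-.5+v0) for x,y in L]
top=lambda L,z,u0,v0,sc:np.array([onz('top',p,z) for p in P(u0,v0,sc,L)])
m=top([(343,252)],.15,145,190,8); print('mouth',m)
c=top([(325,190),(398,210),(362,322),(290,304)],.15,145,190,8)
print('bush corners',c[:,:2],c.mean(0)); 
for a,b in ((0,3),(1,2)): d=c[a]-c[b]; print(np.degrees(np.arctan2(d[1],d[0])),np.linalg.norm(d))
b=top([(556,178),(441,524),(100,418)],.012,145,190,8)
print('base',b)
d=b[0]-b[1];print(np.degrees(np.arctan2(d[1],d[0])),np.linalg.norm(d)); yaw1=np.arctan2(d[1],d[0])
d=b[2]-b[1];print(np.degrees(np.arctan2(d[1],d[0]))-90,np.linalg.norm(d))
cen=(b[0]+b[2])/2; print('base centre',cen)
o=top([(515,192),(127,398),(418,485)],.012,145,190,8)
d=o[0]-o[2];print('screws',np.degrees(np.arctan2(d[1],d[0])),np.linalg.norm(d));d=o[1]-o[2];print(np.degrees(np.arctan2(d[1],d[0]))-90, (o[0]+o[1])/2)
bs=P(185,165,8,[(187,70),(298,66),(312,92),(200,98)])
q=np.array([onz('scene',p,.15) for p in bs]);print('scene bush',q[:,:2],q.mean(0))
h=top([(360,208)],.058,355,240,16);print('pin top',h)
s=P(295,300,10,[(240,97)])[0]; print('pin scene',onz('scene',s,.058), 'tri',tri(s,P(355,240,16,[(360,208)])[0]))
k=top([(110,155),(600,88),(630,268),(130,360)],.022,355,240,16);print('block',k,k.mean(0))
d=k[0]-k[1];print(np.degrees(np.arctan2(d[1],d[0]))-90,np.linalg.norm(d));d=k[3]-k[2];print(np.degrees(np.arctan2(d[1],d[0]))-90,np.linalg.norm(d))
T=np.load('pics/top0.npz')
C=cloud('top',T['d'])
mm=(C[...,2]>0.05)&(C[...,2]<0.064)&(C[...,1]>-.3)&(C[...,1]<-.13)&(C[...,0]<.5)&(C[...,0]>.38)
print(C[mm].mean(0),mm.sum())
mm=(C[...,2]>0.1)&(C[...,2]<0.13)&(C[...,1]>-.2)&(C[...,1]<.2)&(C[...,0]<.8)&(C[...,0]>.4)
q=C[mm];print('case',q.min(0),q.max(0),cv2.minAreaRect(q[:,:2].astype(np.float32)))
s=bot.get_state();print(s['position'],s['joint_positions'])
from scipy.spatial.transform import Rotation as R
w,x,y,z=s['eef_rot'];print(R.from_quat([x,y,z,w]).as_matrix())
E
```

```text
mouth [[0.5166 0.2966 0.15  ]]
bush corners [[0.5367 0.3029]
 [0.5301 0.2795]
 [0.494  0.2898]
 [0.4999 0.3128]] [0.5152 0.2963 0.15  ]
-15.02326426538837 0.038073474376432354
-16.00015187036971 0.03751138536682825
base [[0.5675 0.2472 0.012 ]
 [0.4434 0.2851 0.012 ]
 [0.4814 0.4067 0.012 ]]
-16.991560190085917 0.12979831346085607
-17.359135324314025 0.1273717882183785
base centre [0.5244 0.3269 0.012 ]
screws -16.822391724063447 0.10994415639062782
-16.765982021467096 [0.5254 0.3296 0.012 ]
scene bush [[0.4986 0.314 ]
 [0.5317 0.2979]
 [0.5226 0.2721]
 [0.4891 0.2864]] [0.5105 0.2926 0.15  ]
pin top [[ 0.443  -0.2075  0.058 ]]
pin scene [ 0.4394 -0.2094  0.058 ] tri (array([ 0.4424, -0.2075,  0.0557]), np.float64(0.0018859370153327124))
block [[ 0.4564 -0.1719  0.022 ]
 [ 0.4677 -0.2605  0.022 ]
 [ 0.4356 -0.2642  0.022 ]
 [ 0.4201 -0.174   0.022 ]] [ 0.4449 -0.2176  0.022 ]
7.303955562272279 0.08926173059777506
9.767588385649418 0.09145357915233819
[ 0.4442 -0.2116  0.0577] 50
case [ 0.4976 -0.11    0.1   ] [0.6974 0.1432 0.1193] ((0.5952517986297607, 0.016650252044200897), (0.17413358390331268, 0.2414635419845581), 10.9472074508667)
[0.121  0.5105 0.404 ] [ 1.338   0.2606 -0.1393  1.1727  0.      1.5708]
[[ 0.2307  0.973  -0.0004]
 [ 0.973  -0.2307 -0.0017]
 [-0.0018 -0.     -1.    ]]
```

Call:
drive_tool([
  [[-0.2,0.16,0,0],[-0.415,0.32,0,0],[-0.62,0.48,0,0],[-0.832,0.64,0,0]],
])

```text
time: 0.5
position: [0.186, 0.3658, 0.4042]
eef_rot: [0.0, 0.784, 0.621, -0.0]
contact_force: [1.8, -0.4, 0.3]
width: 0.0858
```

Call:
drive_tool([
  [[-0.2,0.16,0,0],[-0.415,0.32,0,0],[-0.62,0.48,0,0],[-0.832,0.64,0,0]],
])

```text
time: 0.9
position: [0.2504, 0.2221, 0.4045]
eef_rot: [0.0, 0.784, 0.621, -0.0]
contact_force: [1.3, 0.5, 0.4]
width: 0.0854
```

Call:
drive_tool([
  [[-0.2,0.16,0,0],[-0.415,0.32,0,0],[-0.62,0.48,0,0],[-0.832,0.64,0,0]],
])

```text
time: 1.3
position: [0.315, 0.0785, 0.4046]
eef_rot: [-0.0, 0.784, 0.62, 0.0]
contact_force: [0.5, 1.0, -0.8]
width: 0.0854
```

Call:
drive_tool([
  [[-0.2,0.16,0,0],[-0.415,0.32,0,0],[-0.62,0.48,0,0],[-0.832,0.64,0,0]],
])

```text
time: 1.7
position: [0.3797, -0.0652, 0.4045]
eef_rot: [-0.0, 0.785, 0.62, 0.0]
contact_force: [0.3, 0.8, -0.1]
width: 0.0849
```

Call:
drive_tool([
  [[-0.2,0.16,0.1,0.045],[-0.415,0.32,0.2,0.09],[-0.62,0.48,0.3,0.135],[-0.832,0.64,0.4,0.18],[-0.832,0.64,0.5,0.225],[-0.832,0.64,0.6,0.27],[-0.832,0.64,0.65,0.315],[-0.832,0.64,0.667,0.36],[-0.832,0.64,0.667,0.381],[-0.832,0.64,0.667,0.381]],
])

```text
time: 2.7
position: [0.4439, -0.207, 0.3041]
eef_rot: [-0.0, 0.998, 0.071, -0.001]
contact_force: [0.2, 0.1, -1.3]
width: 0.0858
```

```bash
cat >> h.py <<'E'
def grid(im,box,sc):
    u0,v0,u1,v1=box
    a=cv2.resize(im[v0:v1,u0:u1],None,fx=sc,fy=sc,interpolation=cv2.INTER_CUBIC)
    for u in range(u0,u1,5): cv2.putText(a,str(u),((u-u0)*sc,8),0,.3,(255,0,0),1); cv2.line(a,((u-u0)*sc,10),((u-u0)*sc,14),(255,0,0),1)
    for v in range(v0,v1,5): cv2.putText(a,str(v),(0,(v-v0)*sc+4),0,.3,(255,0,0),1); cv2.line(a,(20,(v-v0)*sc),(24,(v-v0)*sc),(255,0,0),1)
    return a[:,:,::-1]
E
python3 - <<'E'
from h import *
s=bot.get_state();print(s['position'],s['eef_rot'],s['time'],s['contact_force'])
for n in ("scene","top"):
    p,d=bot.grab_frame(n); np.savez(f"pics/{n}1.npz",p=p,d=d)
    c=proj(n,s['position']-[0,0,.155]);print(n,c)
    u,v=c.astype(int); b=(u-40,max(v-40,0),u+40,v+40)
    cv2.imwrite(f'pics/h_{n}.png',grid(p,b,7))
E
```

```text
[ 0.4439 -0.207   0.3041] [-0.0003  0.9975  0.0705 -0.0006] 2.7 [ 0.2     0.0702 -1.2565]
scene [323.2679 263.5175]
top [385.2511 248.5047]
```

View pics/h_scene.png

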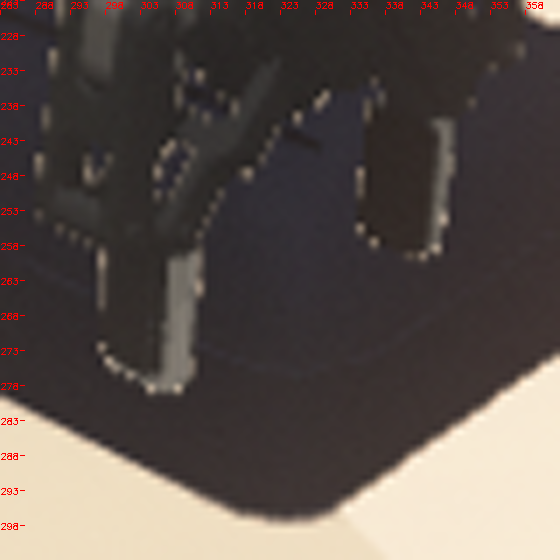

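View pics/h_top.png

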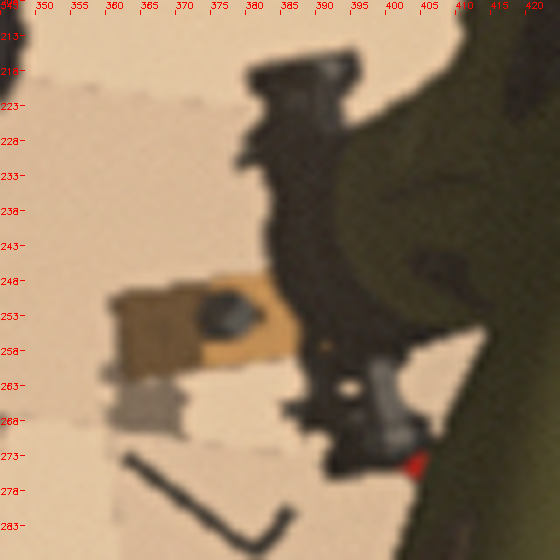

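Call:
drive_tool([
  [[-0.006,0.002,0.15,0],[-0.006,0.002,0.3,0],[-0.006,0.002,0.42,0],[-0.006,0.002,0.53,0],[-0.006,0.002,0.61,0],[-0.006,0.002,0.65,0],[-0.006,0.002,0.673,0],[-0.006,0.002,0.673,0],[-0.006,0.002,0.673,0]],
])

```text
time: 3.7
position: [0.4437, -0.2076, 0.2043]
eef_rot: [0.0, 0.998, 0.071, 0.0]
contact_force: [-0.1, -0.7, 0.3]
width: 0.0857
```

```bash
python3 - <<'E'
from h import *
s=bot.get_state();print(s['position'],s['eef_rot'],s['time'],s['contact_force'])
for n in ("scene","top"):
    p,d=bot.grab_frame(n); np.savez(f"pics/{n}2.npz",p=p,d=d)
    c=proj(n,s['position']-[0,0,.155]);print(n,c)
    u,v=c.astype(int); b=(u-40,max(v-40,0),u+40,v+40)
    cv2.imwrite(f'pics/i_{n}.png',grid(p,b,7))
E
```

```text
[ 0.4437 -0.2076  0.2043] [0.0003 0.9975 0.0706 0.0005] 3.7 [-0.061  -0.715   0.3449]
scene [319.4201 311.9093]
top [376.3309 252.6021]
```

View pics/i_scene.png

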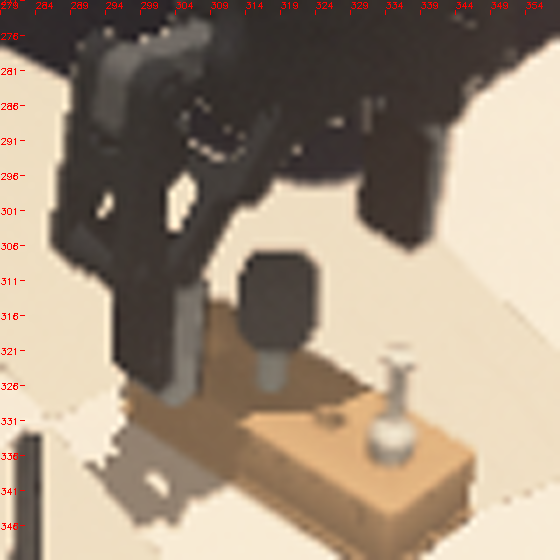

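View pics/i_top.png

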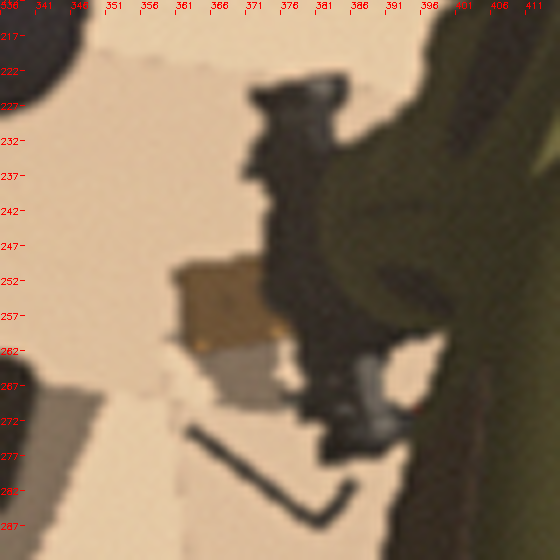

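The pin head, at scene (318.7, 314), sits midway between the two fingertips, so I'm closing on it.

Call:
drive_tool([
  [[0,0,0.005,0],[0,0,0.005,0],[0,0,0.005,0],[0,0,0.005,0],[0,0,0.005,0],[0,0,0.005,0],[0,0,0.005,0],[0,0,0.005,0],[0,0,0.005,0],[0,0,0.005,0]],
], grip=-1, squeeze=25)

```text
time: 4.8
position: [0.4433, -0.2075, 0.203]
eef_rot: [0.0, 0.998, 0.07, 0.0]
contact_force: [-0.6, 0.9, 1.1]
width: 0.0184
```

Call:
drive_tool([
  [[0,0,-0.05,0],[0,0,-0.15,0],[0,0,-0.35,0],[0,0,-0.6,0],[0,0,-0.85,0],[0,0,-1,0]],
])

```text
time: 5.4
position: [0.4438, -0.2077, 0.3562]
eef_rot: [0.001, 0.998, 0.071, 0.002]
contact_force: [-0.4, -0.1, -0.9]
width: 0.0183
```

Call:
drive_tool([
  [[0.04,-0.15,-0.05,0],[0.1,-0.35,-0.1,0],[0.17,-0.58,-0.15,0],[0.238,-0.815,-0.2,0]],
])

```text
time: 5.8
position: [0.4614, -0.0804, 0.3837]
eef_rot: [-0.0, 0.998, 0.07, 0.0]
contact_force: [-0.1, -0.2, -0.6]
width: 0.0179
```

Call:
drive_tool([
  [[0.06,-0.2,0,0],[0.12,-0.41,0,0],[0.18,-0.61,0,0],[0.238,-0.815,0,0]],
])

```text
time: 6.2
position: [0.4795, 0.046, 0.3833]
eef_rot: [-0.0, 0.998, 0.071, 0.0]
contact_force: [0.5, -0.6, -1.0]
width: 0.0186
```

Call:
drive_tool([
  [[0.06,-0.2,0,0],[0.12,-0.41,0,0],[0.18,-0.61,0,0],[0.238,-0.815,0,0]],
])

```text
time: 6.6
position: [0.4977, 0.172, 0.3832]
eef_rot: [0.0, 0.998, 0.071, 0.0]
contact_force: [1.6, 0.2, -0.5]
width: 0.0184
```

Call:
drive_tool([
  [[0.06,-0.2,0,0.035],[0.12,-0.41,0,0.07],[0.18,-0.6,0,0.105],[0.22,-0.75,0,0.138],[0.238,-0.815,0,0.138],[0.238,-0.815,0,0.138],[0.238,-0.815,0,0.138]],
])

```text
time: 7.3
position: [0.5157, 0.296, 0.3829]
eef_rot: [0.001, 0.989, -0.145, -0.0]
contact_force: [0.5, -0.3, -0.0]
width: 0.0183
```

```bash
python3 - <<'E'
from h import *
s=bot.get_state();print(s['position'],s['eef_rot'],s['time'],s['contact_force'],s['width'])
for n in ("scene","top"):
    p,d=bot.grab_frame(n); np.savez(f"pics/{n}3.npz",p=p,d=d)
    c=proj(n,s['position']-[0,0,.2]);print(n,c)
    u,v=c.astype(int); b=(u-40,max(v-40,0),u+40,v+40)
    cv2.imwrite(f'pics/j_{n}.png',grid(p,b,7))
E
```

```text
[0.5157 0.296  0.3829] [ 0.0006  0.9894 -0.1452 -0.0002] 7.3 [ 0.5346 -0.3056 -0.0331] 0.018273805370403292
scene [216.5019 162.107 ]
top [185.2225 219.1002]
```

View pics/j_scene.png

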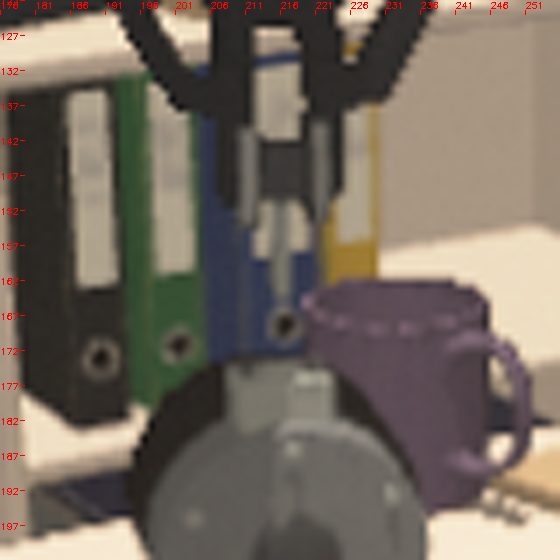

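View pics/j_top.png

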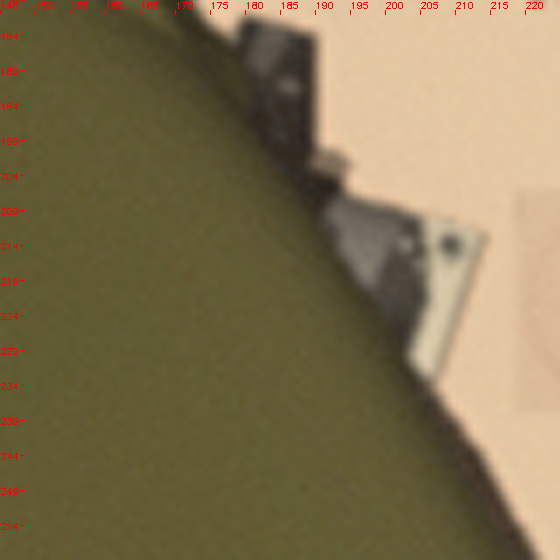

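The scene view shows the pin hanging straight, foot at about (216,165), above the bush whose top is near (215.6,174.6). The top camera is blocked by the arm. I'll refine the hole position from the first top image.

```bash
python3 - <<'E'
from h import *
T=np.load('pics/top0.npz');S=np.load('pics/scene0.npz')
g=cv2.cvtColor(T['p'],cv2.COLOR_RGB2GRAY)
print(g[213:232,178:200])
s=S['p'].astype(int).sum(-1)//3
print(s[170:186,203:228])
x=g[218:225,184:191].astype(float); w=np.clip(np.median(g[216:228,183:192])-x-8,0,None)
vv,uu=np.mgrid[218:225,184:191]; c=((w*uu).sum()/w.sum(),(w*vv).sum()/w.sum()); print(c,onz('top',c,.148))
E
```

```text
[[ 53  52  54  54  55  53  54  61  63  68  84 104 111 109 107 107 108 107
  106 104 103 104]
 [ 55  51  53  53  52  51  62  93 115 115 117 122 117 110 108 109 108 107
  107 108 108 103]
 [ 54  55  50  51  55  53  75 120 155 158 152 141 135 128 122 114 113 110
  112 109 110 101]
 [ 54  53  53  54  52  58  94 144 166 160 137 115 126 151 152 141 123 112
  113 112 111  96]
 [ 54  55  51  53  50  65 111 158 168 154 118  95 126 159 167 152 124 106
  112 115 105  86]
 [ 54  54  53  51  51  75 125 163 167 163 144 129 139 163 164 148 110  99
  110 113  99  78]
 [ 53  51  53  51  58  95 140 164 163 157 154 152 158 166 163 143 105 100
  112 112  95  74]
 [ 50  53  53  51  71 119 156 163 146 127 122 138 159 167 155 130 103 109
  118 106  86  71]
 [ 54  51  51  59  89 138 163 154 124  98 105 124 152 165 148 113  97 115
  116  99  78  70]
 [ 52  55  53  59  99 146 163 148 118 103 113 127 150 161 142 108 105 118
  110  90  69  71]
 [ 53  52  52  68 118 157 166 157 138 121 124 139 153 155 131 105 113 119
  107  81  71  69]
 [ 54  52  56  86 137 164 168 165 151 142 148 158 161 149 113 104 119 119
  1
[... 1736 characters left out ...]
 50  77 103 123 131 131 131 131 130 130 132 130 133 132
  132 132 112  72  49  47  50]
 [ 49  50  48  48  65  98 109 121 131 131 132 131 132 132 133 131 132 132
  133 133 130 120  98  69  50]
 [ 50  50  64  97 122 135 129 126 131 131 136 138 139 142 145 145 146 145
  142 140 142 145 135 118  85]
 [ 47  62 104 139 150 151 142 136 134 141 146 145 144 142 135 129 130 129
  133 134 139 144 145 142 124]
 [ 70 107 136 148 149 150 149 145 141 131 126 125 124 117 109 101 104  97
  108 115 120 123 122 131 138]
 [118 137 144 146 147 150 147 135 125 107 100 103 104 111 136 128 109 102
  104 105 105 106 103 112 120]]
(np.float64(187.33482810164423), np.float64(221.17339312406577)) [0.5166 0.2972 0.148 ]
```

Call:
drive_tool([
  [[0.002,-0.005,0.06,0],[0.002,-0.005,0.12,0],[0.002,-0.005,0.17,0],[0.002,-0.005,0.18,0],[0.002,-0.005,0.18,0]],
])

```text
time: 7.9
position: [0.5163, 0.2971, 0.3552]
eef_rot: [0.0, 0.989, -0.146, -0.001]
contact_force: [1.2, -0.5, -0.7]
width: 0.0182
```

Call:
drive_tool([
  [[0,0,0.007,0],[0,0,0.014,0],[0,0,0.021,0],[0,0,0.028,0],[0,0,0.028,0]],
])

```text
time: 8.4
position: [0.5166, 0.2975, 0.3526]
eef_rot: [-0.0, 0.989, -0.146, 0.001]
contact_force: [-1.8, -0.5, 3.5]
width: 0.0184
```

```bash
python3 - <<'E'
from h import *
s=bot.get_state();print(s['position'],s['eef_rot'],s['time'],s['contact_force'],s['ft_torque'],s['width'])
p,d=bot.grab_frame('scene'); np.savez("pics/scene4.npz",p=p,d=d)
cv2.imwrite('pics/k.png',grid(p,(185,125,245,195),8))
E
```

```text
[0.5166 0.2975 0.3526] [-0.0005  0.9893 -0.1457  0.0005] 8.4 [-1.7583 -0.4757  3.5333] [0.0039 0.1717 0.036 ] 0.01838410258451459
```

View pics/k.png

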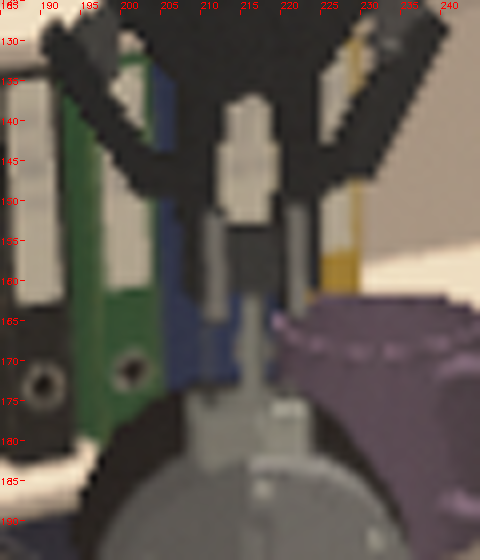

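The pin's foot is resting on the bush rim: 3.5 N upward, with a lateral push of -1.8 N in x. I'll measure the shank column precisely against the bush centre column.

```bash
python3 - <<'E'
from h import *
p=np.load('pics/scene4.npz')['p']; p3=np.load('pics/scene3.npz')['p']
print(p[160:178,206:228].astype(int).sum(-1)//3)
print(p[165:173,210:224,2])
for X in [(.5166,.2975,.15),(.5162,.2966,.15),(.515,.297,.15)]: print(proj('scene',X))
E
```

```text
[[ 58  50  41  42  60  96 103  74  55  56  57  56  57  55  47  93 113  78
   44  92 110 110]
 [ 57  53  43  42  59  96 103  75  57  65  69  63  58  51  42  93 113  95
   73  93 106 105]
 [ 59  60  54  47  64  97 103  80  62  84  96  77  60  49  41  93 114 102
   90  87  88  84]
 [ 58  59  59  57  75 103 107  84  63  96 113  86  62  54  45  92 110  89
   73  77  80  82]
 [ 59  60  59  59  76  94  98  81  65  96 113  86  62 100  84  81  94  81
   76  77  79  81]
 [ 59  60  60  59  61  70  69  64  65  96 113  87  61 114 102  72  70  75
   77  77  80  79]
 [ 60  58  59  60  68  67  63  62  74 102 113  90  70  76  85  95  84  76
   77  77  80  81]
 [ 58  58  59  61  66  66  62  63  83 106 114  96  82  71  74  94  91  86
   97  91  85  83]
 [ 59  60  61  59  65  67  62  62  85 107 112  96  91  75  66  70  79  86
   99  91  88  86]
 [ 59  59  60  59  66  67  63  63  87 109 113  95  89  72  67  72  74  76
   74  75  83  83]
 [ 59  59  58  59  66  67  63  63  76 102 112  95  76  63  66  73  76  74
   75  79  80  80]
 [ 59  59  61  60  66  68  63  62  62  98 113  96  71  60  67  73  77  77
   
[... 407 characters left out ...]
03 102 108 110 112 112 113 119 119 148 152 145 150 105
   50  52  66  78]
 [ 37  35  74 102 111 114 115 116 115 117 118 127 123 127 122 123 129 101
   55  38  46  66]]
[[ 67  72  72  74  80  94 105  81  68 117 103  72  71  74]
 [ 75  77  79  77  84  99 106  84  74  80  85  95  84  76]
 [ 74  77  78  78  88 100 106  89  82  73  74  94  91  87]
 [ 73  77  77  77  85  99 104  89  86  72  66  70  79  86]
 [ 75  78  78  78  88 102 105  88  85  70  67  72  75  77]
 [ 76  77  78  78  86  99 104  89  80  67  67  73  77  75]
 [ 74  78  77  77  78  96 105  89  77  65  67  73  76  77]
 [ 60  63  62  62  63  91 106  89  68  62  73  79  78  79]]
[216.8849 173.8247]
[216.9144 173.9428]
[216.4417 173.9803]
```

Call:
drive_tool([
  [[-0.003,0.001,0,0],[-0.006,0.003,0,0],[-0.0095,0.004,0,0],[-0.0095,0.004,0.007,0],[-0.0095,0.004,0.007,0]],
])

```text
time: 8.95
position: [0.5145, 0.297, 0.3496]
eef_rot: [0.001, 0.989, -0.146, -0.001]
contact_force: [0.1, -0.6, -0.9]
width: 0.0184
```

Call:
drive_tool([
  [[0,0,0.01,0],[0,0,0.02,0],[0,0,0.03,0],[0,0,0.04,0],[0,0,0.04,0]],
])

```text
time: 9.45
position: [0.5149, 0.2971, 0.3444]
eef_rot: [0.0, 0.989, -0.146, -0.0]
contact_force: [0.1, -0.3, -0.5]
width: 0.0183
```

Call:
drive_tool([
  [[0,0,0.012,0],[0,0,0.025,0],[0,0,0.037,0],[0,0,0.05,0],[0,0,0.05,0]],
])

```text
time: 9.95
position: [0.5148, 0.2971, 0.3368]
eef_rot: [0.0, 0.989, -0.146, -0.0]
contact_force: [-0.3, 0.2, -0.8]
width: 0.0184
```

Call:
drive_tool([
  [[0,0,0.012,0],[0,0,0.024,0],[0,0,0.035,0],[0,0,0.035,0]],
])

```text
time: 10.35
position: [0.5149, 0.2971, 0.3316]
eef_rot: [0.0, 0.989, -0.146, -0.0]
contact_force: [-0.2, -0.3, -1.1]
width: 0.0184
```

Call:
drive_tool([
  [[0,0,0,0],[0,0,0,0],[0,0,0,0],[0,0,0,0],[0,0,0,0]],
], grip=0.1)

```text
time: 10.85
position: [0.515, 0.2972, 0.3321]
eef_rot: [-0.0, 0.989, -0.146, 0.0]
contact_force: [0.3, 0.1, -0.5]
width: 0.0468
```

```bash
python3 - <<'E'
from h import *
s=bot.get_state();print(s['position'],s['time'],s['contact_force'],s['width'])
p,d=bot.grab_frame('scene'); np.savez("pics/scene5.npz",p=p,d=d)
cv2.imwrite('pics/l.png',grid(p,(185,125,245,195),8))
E
```

```text
[0.515  0.2972 0.3321] 10.85 [ 0.3148  0.0637 -0.4652] 0.04675642981248271
```

View pics/l.png

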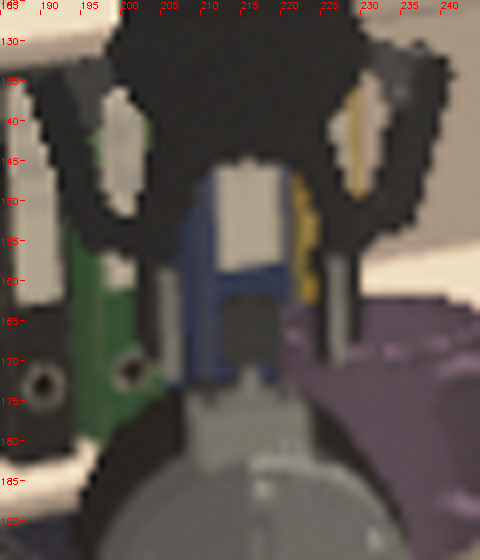

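The pin rides on the flange, with its head at (216,167) clear of the bush by the expected gap. I'll lift off and estimate the tread's eccentricity from the first depth image.

Call:
drive_tool([
  [[0,0,-0.08,0],[0,0,-0.2,0],[0,0,-0.33,0],[0,0,-0.4,0],[0,0,-0.4,0]],
])

```text
time: 11.4
position: [0.5155, 0.2975, 0.3944]
eef_rot: [-0.001, 0.989, -0.146, 0.002]
contact_force: [-0.5, 0.4, -0.5]
width: 0.0472
```

```bash
python3 - <<'E'
from h import *
from scipy.optimize import least_squares
T=np.load('pics/top0.npz');C=cloud('top',T['d'])
a=np.radians(-16.9); ex=np.array([np.cos(a),np.sin(a)]);ey=np.array([-np.sin(a),np.cos(a)])
M=np.array([.515,.297])
bx=(C[...,:2]-M)@ex; by=(C[...,:2]-M)@ey-.026; z=C[...,2]
m=(abs(bx)<.014)&(abs(by+.026)<.009)&(z>.14)
print('bush z',np.median(z[m]),m.sum())
m=(by>-.005)&(by<.04)&(abs(bx)<.05)&(z>.08)
X=bx[m];Z=z[m];print(m.sum())
f=lambda p:np.hypot(X-p[0],Z-p[1])-.055
r=least_squares(f,[0,.08],loss='soft_l1',f_scale=.002);print('centre',r.x,np.std(r.fun))
m=(by>-.036)&(by<-.028-0)&(abs(bx)<.045)&(abs(bx)>.022)&(z>.08)
m=(by>-.037)&(by<-.015)&(abs(bx)<.045)&(abs(bx)>.022)&(z>.08)
X=bx[m];Z=z[m];print(m.sum())
f=lambda p:np.hypot(X-p[0],Z-p[1])-.053
r=least_squares(f,[0,.08],loss='soft_l1',f_scale=.002);print('housing',r.x,np.std(r.fun))
s=bot.get_state();print(s['position'],s['time'],s['contact_force'],s['width'])
E
```

```text
bush z 0.15102615416234136 66
657
centre [0.0036 0.0808] 0.0017953955597495598
132
housing [0.0002 0.0811] 0.0017457497878460646
[0.5155 0.2975 0.3944] 11.4 [-0.4861  0.352  -0.4812] 0.0472448755707794
```

The roller centre sits 3.4 mm forward (+x) of the axle relative to the housing fit, so its crown will fall about 3.5 mm over the first 85° or so and then rise. I'm shutting the gripper and moving over the tread.

Call:
drive_tool([
  [[-0.02,-0.12,0,0],[-0.042,-0.25,0,0],[-0.042,-0.32,0.05,0],[-0.042,-0.32,0.2,0],[-0.042,-0.32,0.35,0],[-0.042,-0.32,0.45,0],[-0.042,-0.32,0.46,0],[-0.042,-0.32,0.46,0],[-0.042,-0.32,0.46,0],[-0.042,-0.32,0.46,0]],
], grip=-1, squeeze=40)

```text
time: 12.4
position: [0.5232, 0.3452, 0.324]
eef_rot: [-0.001, 0.989, -0.146, 0.001]
contact_force: [0.3, -0.5, -0.2]
width: -0.0002
```

```bash
python3 - <<'E'
from h import *
s=bot.get_state();print(s['position'],s['eef_rot'],s['time'],s['contact_force'],s['width'])
p,d=bot.grab_frame('scene'); np.savez("pics/scene6.npz",p=p,d=d)
cv2.imwrite('pics/m1.png',grid(p,(185,125,245,195),8))
p,d=bot.grab_frame('top'); np.savez("pics/top6.npz",p=p,d=d)
cv2.imwrite('pics/m2.png',grid(p,(145,180,220,255),8))
E
```

```text
[0.5232 0.3452 0.324 ] [-0.0007  0.9893 -0.1457  0.0008] 12.4 [ 0.3177 -0.5265 -0.1529] -0.00018464020769991824
```

View pics/m1.png

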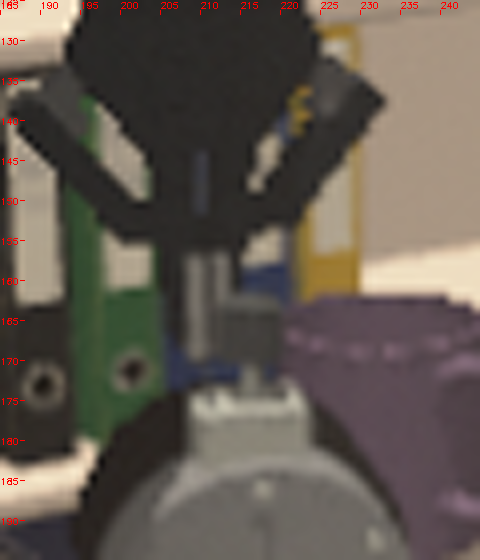

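View pics/m2.png

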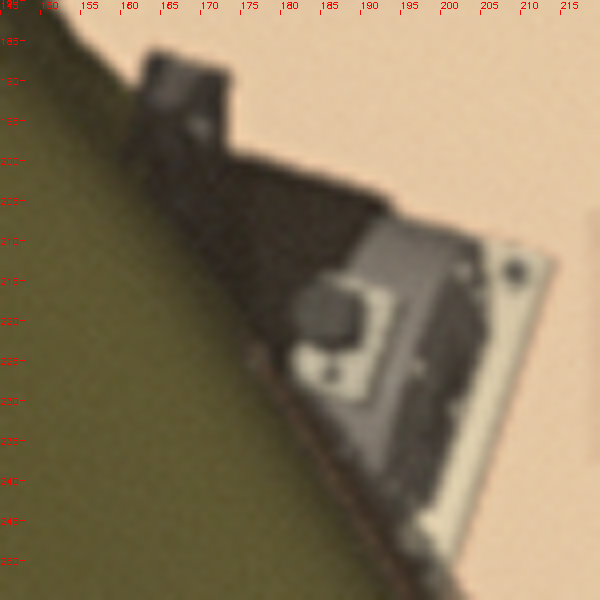

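The pin head is visible in both views, at top (185.5,219) and scene (216,165), standing high. The shut tip is about 20 mm thick and sits above the tread, so I'm touching down gently.

Call:
drive_tool([
  [[0,0,0.04,0],[0,0,0.08,0],[0,0,0.09,0],[0,0,0.09,0]],
])

```text
time: 12.9
position: [0.5225, 0.3448, 0.3087]
eef_rot: [0.0, 0.989, -0.146, -0.001]
contact_force: [0.6, 0.1, -0.3]
width: -0.0002
```

Call:
drive_tool([
  [[0,0,0.004,0],[0,0,0.008,0],[0,0,0.008,0]],
])

```text
time: 13.2
position: [0.5228, 0.345, 0.3083]
eef_rot: [-0.0, 0.989, -0.146, 0.0]
contact_force: [-0.1, -0.2, 0.4]
width: -0.0002
```

Call:
drive_tool([
  [[0,0,0.003,0],[0,0,0.005,0],[0,0,0.005,0]],
])

```text
time: 13.5
position: [0.5229, 0.345, 0.308]
eef_rot: [-0.0, 0.989, -0.146, 0.0]
contact_force: [0.0, -0.5, 3.1]
width: -0.0001
```

Call:
drive_tool([
  [[0.006,0,0.001,0],[0.018,0,0.002,0],[0.031,0,0.003,0],[0.045,0,0.004,0]],
])

```text
time: 13.9
position: [0.5295, 0.343, 0.3077]
eef_rot: [-0.0, 0.989, -0.146, 0.0]
contact_force: [-0.6, -0.8, 5.4]
width: 0.0002
```

Call:
drive_tool([
  [[0.014,0,0.0005,0],[0.028,0,0.001,0],[0.042,0,0.0015,0],[0.056,0,0.002,0]],
])

```text
time: 14.3
position: [0.5375, 0.3405, 0.3071]
eef_rot: [-0.0, 0.989, -0.146, 0.0]
contact_force: [-0.4, -1.2, 5.2]
width: 0.0003
```

Call:
drive_tool([
  [[0.014,0,0.001,0],[0.028,0,0.002,0],[0.042,0,0.003,0]],
])

```text
time: 14.6
position: [0.5436, 0.3388, 0.3062]
eef_rot: [-0.0, 0.989, -0.146, 0.0]
contact_force: [-0.5, -1.0, 3.8]
width: -0.0001
```

Call:
drive_tool([
  [[0.01,0,-0.03,0],[-0.05,0,-0.03,0],[-0.12,0,-0.03,0],[-0.18,0,-0.03,0],[-0.18,0,-0.01,0],[-0.18,0,-0.004,0],[-0.18,0,-0.004,0]],
])

```text
time: 15.3
position: [0.5174, 0.3466, 0.3065]
eef_rot: [0.0, 0.989, -0.146, -0.0]
contact_force: [-0.9, 0.2, 0.6]
width: 0.0004
```

```bash
cat > look.py <<'E'
from h import *
import sys
s=bot.get_state()
M=np.array([.515,.297]);a=np.radians(-16.9); ex=np.array([np.cos(a),np.sin(a)]);ey=np.array([-np.sin(a),np.cos(a)])
d=s['position'][:2]-M; print('bench x,y',d@ex,d@ey-.026,'z',s['position'][2],'t',s['time'],s['contact_force'])
p,dd=bot.grab_frame('scene'); np.savez(f"pics/sc_{sys.argv[1]}.npz",p=p,d=dd)
cv2.imwrite(f'pics/q_{sys.argv[1]}.png',grid(p,(185,140,245,195),8))
E
python3 look.py 1
```

```text
bench x,y -0.012155287786033054 0.022135759572701034 z 0.3064669422273752 t 15.3 [-0.8698  0.1949  0.6297]
```

View pics/q_1.png

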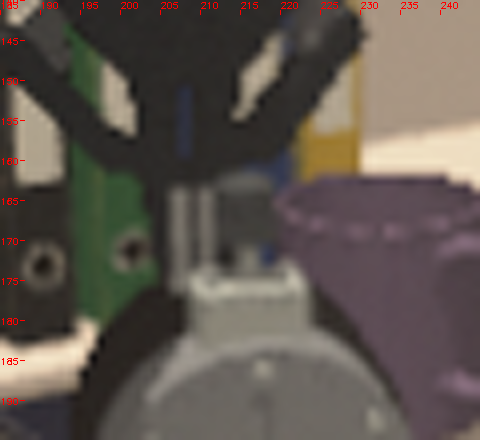

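Call:
drive_tool([
  [[0,0,0.003,0],[0,0,0.006,0],[0,0,0.006,0]],
])

```text
time: 15.65
position: [0.5177, 0.3465, 0.3063]
eef_rot: [-0.0, 0.989, -0.146, 0.0]
contact_force: [-0.1, 0.6, 2.4]
width: -0.0001
```

Call:
drive_tool([
  [[0.012,0,0.002,0],[0.028,0,0.002,0],[0.044,0,0.0025,0],[0.06,0,0.003,0],[0.076,0,0.004,0],[0.092,0,0.005,0]],
])

```text
time: 16.25
position: [0.5311, 0.3424, 0.306]
eef_rot: [-0.0, 0.989, -0.146, 0.001]
contact_force: [-0.9, -1.1, 6.2]
width: 0.0002
```

Call:
drive_tool([
  [[0.014,0,0,0],[0.03,0,0,0],[0.046,0,0.001,0],[0.062,0,0.002,0],[0.078,0,0.003,0]],
])

```text
time: 16.75
position: [0.5422, 0.3391, 0.305]
eef_rot: [-0.0, 0.989, -0.146, 0.0]
contact_force: [-0.7, -0.3, 4.2]
width: 0.0001
```

Call:
drive_tool([
  [[0.012,0,0.002,0],[0.024,0,0.004,0]],
])

```text
time: 16.95
position: [0.5457, 0.3381, 0.3042]
eef_rot: [-0.0, 0.989, -0.146, 0.0]
contact_force: [-0.3, -1.2, 5.0]
width: 0.0001
```

Call:
drive_tool([
  [[0.01,0,-0.03,0],[-0.05,0,-0.03,0],[-0.12,0,-0.03,0],[-0.2,0,-0.03,0],[-0.2,0,-0.012,0],[-0.2,0,-0.004,0],[-0.2,0,-0.004,0]],
])

```text
time: 17.65
position: [0.5164, 0.3469, 0.3048]
eef_rot: [0.0, 0.989, -0.146, 0.0]
contact_force: [-0.0, 0.1, 2.4]
width: -0.0001
```

```bash
python3 look.py 2
```

```text
bench x,y -0.013141559705657812 0.022107614348377404 z 0.3048341385975324 t 17.65 [-0.0344  0.0682  2.4078]
```

View pics/q_2.png

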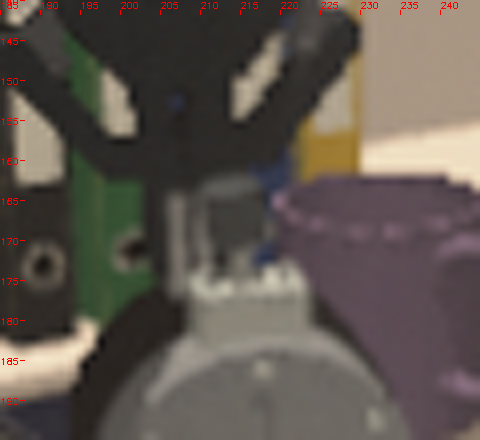

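Call:
drive_tool([
  [[0.012,0,0.003,0],[0.028,0,0.003,0],[0.044,0,0.002,0],[0.06,0,0.002,0],[0.076,0,0.002,0],[0.092,0,0.002,0]],
])

```text
time: 18.3
position: [0.5291, 0.3432, 0.3051]
eef_rot: [-0.001, 0.989, -0.145, -0.002]
contact_force: [-6.2, 2.1, 7.5]
width: 0.0
```

The tangential force jumped to 6.5 N, so the roller is probably locked. I'll look before going further.

```bash
python3 look.py 3
```

```text
bench x,y 5.317654374624967e-05 0.022273301355012248 z 0.3050712020790147 t 18.3 [-6.182   2.1238  7.4941]
```

View pics/q_3.png

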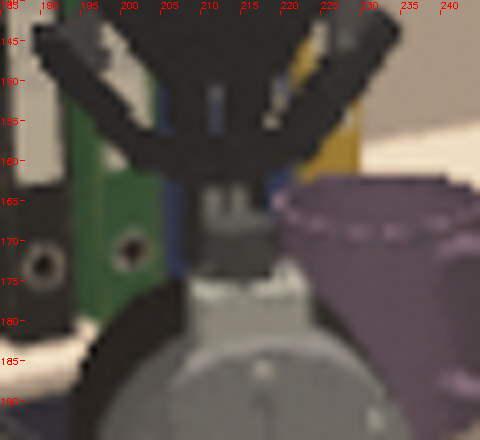

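The pin has dropped and its head sits on the bush at (213,170). I'm lifting straight off and retreating to check that it is fully home.

Call:
drive_tool([
  [[-0.012,0,-0.01,0],[-0.012,0,-0.06,0],[-0.012,0,-0.2,0],[-0.012,0,-0.4,0],[-0.012,0,-0.65,0],[-0.012,0,-0.9,0],[-0.012,0,-0.9,0]],
])

```text
time: 19.05
position: [0.5294, 0.3439, 0.4458]
eef_rot: [-0.004, 0.989, -0.146, 0.004]
contact_force: [-0.3, 0.1, -0.3]
width: -0.0003
```

Call:
drive_tool([
  [[-0.2,0,0,0],[-0.45,0,0,0],[-0.7,0,0,0],[-1,0,0,0],[-1,0,0,0]],
])

```text
time: 19.55
position: [0.3805, 0.3872, 0.4394]
eef_rot: [0.0, 0.99, -0.143, -0.001]
contact_force: [1.2, -0.0, 0.6]
width: -0.0003
```

Call:
drive_tool([
  [[-0.2,0,0,0],[-0.4,0,0,0],[-0.6,0,0,0],[-0.6,0,0,0],[-0.6,0,0,0]],
])

```text
time: 20.05
position: [0.2986, 0.4127, 0.4393]
eef_rot: [-0.0, 0.989, -0.145, 0.001]
contact_force: [-1.2, -0.8, 0.4]
width: 0.0003
```

```bash
python3 look.py 4; python3 - <<'E'
from h import *
p,d=bot.grab_frame('top'); np.savez("pics/top7.npz",p=p,d=d)
cv2.imwrite('pics/n2.png',grid(p,(145,180,220,255),8)); cv2.imwrite('pics/n3.png',p[:,:,::-1])
C=cloud('top',d)
m=(abs(C[...,0]-.515)<.02)&(abs(C[...,1]-.297)<.02)&(C[...,2]>.162)
q=C[m];print('head pts',m.sum(),np.median(q,0))
C=cloud('scene',np.load('pics/sc_4.npz')['d'])
m=(abs(C[...,0]-.512)<.02)&(abs(C[...,1]-.294)<.02)&(C[...,2]>.14)
print(np.sort(C[m][:,2])[::-1][:20])
print('expected px scene: head top home/mid, riding', proj('scene',[.515,.297,.170]),proj('scene',[.515,.297,.184]))
E
```

```text
bench x,y -0.24073162989395197 0.021822740035018547 z 0.43928783989251063 t 20.05 [-1.1591 -0.8488  0.4124]
head pts 56 [0.5129 0.2957 0.1709]
[0.1707 0.1694 0.1693 0.1692 0.1688 0.1687 0.1686 0.1684 0.1683 0.1682
 0.1679 0.1679 0.1675 0.1675 0.1675 0.1673 0.1672 0.1672 0.167  0.167 ]
expected px scene: head top home/mid, riding [216.2133 166.7599] [216.0544 161.6501]
```

View pics/q_4.png

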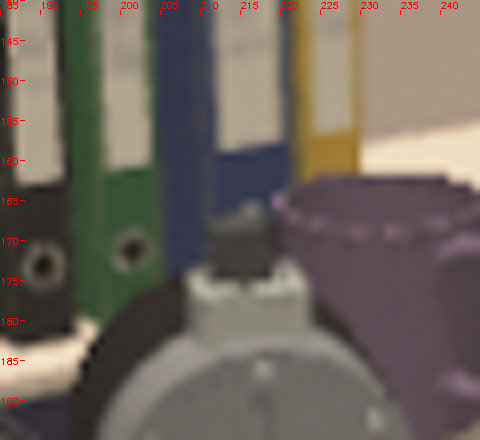

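View pics/n3.png

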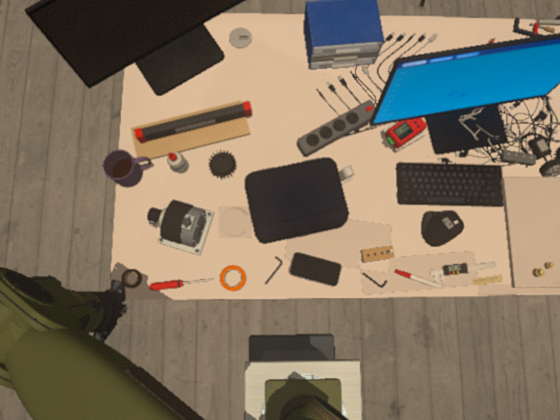

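The head top reads z = 0.171 m, or 0.170 m after the camera's 1 mm bias, so it is seated on the bush (riding would be 0.184 m). The bottle, drum and tape are where they were. Handing in.

```bash
python3 - <<'E'
from h import *
s=bot.get_state();print(s['time'],s['contact_force'])
print(bot.sign_off())
E
```

```text
20.15 [ 0.1739 -0.5226 -0.2706]
the job is handed in; nothing more can be done
None
```

The roller is locked at its zero and the job is handed in, at 20.15 s of the 64 s allowed.

- **Pin:** I took it from the wooden block, carried it over the case and stood it in the guide bush. On the first try its foot landed on the rim at about 3.5 N; after a shift of about 1.5 mm it went in freely. I then let go, and it rode on the flange.
- **Stroking:** I used three strokes with a shut fingertip, the roller's top going away from the robot. The highest press I read was 7.5 N. Force was read only at the end of each move, so brief peaks in between were not seen.
- **Locking:** Early in the third stroke, after roughly 60° of turning, the push along the tread jumped to about 6.5 N as the roller locked. I stopped and lifted off straight away.

**Last checks:**
- **Pin height:** After I backed the arm away, the top camera put the pin's head at z ≈ 0.171 m. The bush top reads about 1 mm high in that camera, so this matches the 0.170 m expected when fully home (0.184 m if still riding). The scene view also shows the head down on the bush.
- **Contact:** The gripper is clear of the bench, and the force reading is near zero.
- **Other things on the desk:** They look unmoved in the top picture.

The two cameras disagreed by up to about 6 mm on where the bush was. I went by the top view, the scene-view columns and the feel of the contact. No check failed.

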